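Level a swivel table by feeling for the high spot with a touch probe

TASK

The round steel face of the swivel table has been knocked out of level. Take the touch probe from its wooden block, feel gently with its tip at several points round the face to find the high spot, and press the high side down with the probe until the face is level all over. Then stand the probe back upright in the hole it came from, fully home, and leave everything else where it is.

Things in the scene. Friction and masses are not known exactly. Their poses are not given: they have to be found in the camera images.
- swivel_table: A swivel table fixed to the bench: grey round foot 124 mm across, sleeve with a small black knob, steel ball joint and, on top, a round steel face plate 150 mm across, 14 mm thick, with concentric grooves (face in the rules; its z is square to the face). Origin: centre of the foot's underside, z up. Its x and y say nothing of the tilt. Touch it only with the probe, with no more than 30 N.
- face_nominal (a point): Point fixed to the foot, 96 mm straight above its centre, where the middle of the face nominally is. The sleeve is set by hand, so the real face is up to 4 mm higher or lower, and it starts tilted 0.028 to 0.044 rad in any direction (rim 2 to 3 mm high on one side, as much low on the other). Neither shows in the poses: feel for them.
- ball_nominal (a point): Nominal centre of the ball joint, 34 mm under the face. Stiff, stays as put: up to 8 N at 58 mm from the centre does not shift it; 14 to 20 N there, differing with direction, turns it (nearer the centre it takes more) and the far side rises as much. Loaded so, probe, grip and table give 1 to 1.5 mm and spring back on release: press that much past level, feel again, press more if need be.
- probe: The touch probe, standing upright in the block's middle hole: a round aluminium body 20 mm across and 56 mm long (40 to 96 mm above the tip) with a black cap on top (to 107 mm), and below it a steel stylus 8 mm across and 40 mm long that ends in an 8 mm ball. The origin is the lowest point of the ball tip, z points up along the axis to the cap. 120 g or so.
- probe_tip (a point): The lowest point of the probe's ball tip (same as the probe's origin).
- probe_block: A dark wooden block fixed to the bench, 50 mm (its x) by 130 mm (its y) and 50 mm high, with three holes in a row along y; the origin is the centre of its underside. The probe stands in the middle hole, its 20 mm body resting on the block's top, 50 mm above the bench, its tip 10 mm above the bench.
- block_hole (a point): Centre of the mouth of the block's middle hole, in the block's top face. The hole is 14 mm across and goes right through the block.
- tape_roll: A roll of black tape lying flat, 64 mm across and 19 mm high; origin at the centre of its underside. Not part of the job.
- pencil: A flat red carpenter's pencil, 165 mm long (its y) and 8 mm high, lying on the bench; origin at the centre of its underside. Not part of the job.
Mind the look-alikes: they are no part of the job. Of the things shaped like the probe_block, the wooden one is meant.

How it is judged:
By the outcome, as a careful person would: the job done as asked, in the order asked, and still so for the second after the job is handed in, with the robot touching nothing.
It also fails if it takes over 72 s, if anything falls off the work surface, if the arm or the gripper's body presses on something with over 40 N, if the wrist force passes 120 N, or if a joint passes its speed limit or range.

ROBOT

A 6-joint arm with a two-finger parallel gripper is mounted at the origin on a cart in front of the work surface, level with it; the furniture and walls round the work are solid. World frame = base frame: x ahead of the robot, y to its left, z up, the work surface at z = 0. Lengths are in mm, angles in rad, forces in N, time in s.
With the tool pointing down it reaches from about 350 to 975 mm from the base axis. Payload 7.1 kg.
Tool frame: the origin (TCP) lies midway between the tips of the shut fingers; the grasp point (between the pads) lies 19 mm behind it (ctrl.grip_depth is the distance from the TCP to the grasp point, in mm); z points along the fingers, y is the line along which they close (so a half turn about z gives the same grasp; the last joint's range is limited). The gripper opens to 88 mm and grips with 3 to 60 N. Pads are 20 mm wide; open, the fingers measure 115 mm over their backs; the gripper's body (75 mm by 178 mm) begins 61 mm behind the grasp point.
Start: joints at [-1.36, 0.423, 1.63, -0, 1.089, -0.019], TCP at [142.384, -608.549, 222.675] pointing down, gripper open.
Joint ranges: [-3, 3], [-0.9, 2.11], [0.09, 2.58], [-1.31, 4.45], [0.11, 2.69], [-2.54, 2.54]. Speed limits (rad/s): [2.39, 2.39, 3.01, 3.14, 3.14, 3.14].

INTERFACE

Orientations are given as a rotation vector (axis times angle).
In Python, from workcell import ctrl, cams gives the robot as it stands.
- The arm moves only by the tool move_arm, never from a script. Its argument "steps" is a list of rows, each a list of 3 entries, a list of its own where there are three numbers: the shift along the tool's x, y, z in units of 25 mm (1.0 is 25 mm), then the turn about the tool's z in units of 5 degrees (1.0 is 5 degrees), then the closure, from 0 (fully open) to 1 (shut). A call has 1 to 20 rows; each row shifts and turns the commanded pose from where the row before left it, along the tool's axes as they then stand; what a row does not reach is not made up. A row lasts 1/12 s, in which the tool goes at most 41.7 mm and 7.16 degrees, less where a joint would pass 70% of its speed; a pose out of reach is approached as far as the arm can. A call is refused whole if a number of a shift passes 1 or a number of a turn 1, either way. A call with a gripper value outside its range is refused whole. The fingers move at their own pace and stop on an object; the grip force is fixed at half the most. Time passes only in rows, so rows that do not move let the fingers close. It gives the time, the measured TCP pose, the force, the opening and the grip force at its end, in the units of the state.
- ctrl.get_obs(): the state, without advancing time (a new reading comes with each control period).
- cams.get_image(name): name is "side" or "top" or "wrist"; returns a dict with "image" (480x640x3 uint8, red, green, blue), "camera_matrix" (3x3 intrinsics, pixels), "xyz" and "rotation" of the camera in the world; the wrist camera has in their place "mount" (4x4, takes a point from camera to tool coordinates, whose origin is the TCP and whose axes are the flange's). Camera axes: x right, y down, z forward; pixel columns grow to the right and rows downward; lengths in mm; the calibration is good to about 2 mm. A picture is of the moment at which its call begins: read the wrist's pose just before it. There is no depth.
- ctrl.close_job(): hands the job in; it is judged then, once.
Trained networks look in the newest picture that a camera, given by its name, has taken for a name from the list of things; names that differ only in an ending like _2 or _b are one class to them, and where a whole thing is asked for, a point or a joint stands for the part that bears it (a point fixed in the world has none). Each returns a list of dicts, best first, with "p" (0 to 1); they miss things now and then, are a little off and sometimes report something else, mostly with a low value. They report only what shows in the picture. A call takes as long as a camera call. They do not tell look-alikes from the thing itself.
- cams.boxes_of(camera, thing): "rect" ([centre column, centre row, width, height] in pixels, round what is visible of it).
- cams.cut_out(camera, thing): "pixels" (480x640 bool, what is visible of it) and "rect" ([centre column, centre row, width, height] in pixels, round what is visible of it).
The state is a dict: "t": time; "qpos": joint angles; "qvel": joint speeds; "joint_torque": joint torques, N m; "ee_pos": TCP position; "orientation": TCP orientation; "ft_force": force on the tool from outside, world axes, zero at the start; "moment": the same for the moment, N m; "width": finger opening in mm; "grasp_force": force on a finger pad.
Only numpy, scipy, OpenCV 4.12 (cv2) and the standard library are available. Lean on these libraries where they do the work, as an engineer would, in place of code of your own. Each camera call takes 0.05 s, during which the arm holds its last target. There are 200 camera calls.

## Working session

There is one attempt and no reset: what is moved stays moved. The work goes in short steps, Python scripts to look and compute and a tool call to move; the robot and the scene stay as the last step left them, time stands still between calls to the robot, and variables do not carry over. Pictures are saved under pics/ and viewed, at most 10 in all, crops included, and the job is handed in when it is done.

Besides the shell and the picture viewer there is one more tool, called after "Request:" as name(argument=value, ...) on one line, values as JSON. move_arm: Moves the arm, as the interface text tells. Its arguments: {"type":"object","properties":{"steps":{"type":"array"}},"required":["steps"]}

```bash
mkdir -p pics
cat > h.py <<'E'
import numpy as np,cv2
from scipy.spatial.transform import Rotation as R
from workcell import ctrl,cams
def shot(n,f=None):
    d=cams.get_image(n)
    if f: cv2.imwrite('pics/'+f,d['image'][:,:,::-1])
    return d
def cam(d,o=None):
    if 'xyz' in d:
        r=np.array(d['rotation']); r=r if r.shape==(3,3) else R.from_rotvec(r).as_matrix()
        return np.array(d['xyz']),r
    T=np.eye(4);T[:3,:3]=R.from_rotvec(o['orientation']).as_matrix();T[:3,3]=o['ee_pos']
    M=T@np.array(d['mount']);return M[:3,3],M[:3,:3]
def pix2z(d,u,v,z,o=None):
    p,r=cam(d,o);K=np.array(d['camera_matrix'])
    a=r@np.linalg.solve(K,[u,v,1.]);return p+a*(z-p[2])/a[2]
def proj(d,P,o=None):
    p,r=cam(d,o);q=np.array(d['camera_matrix'])@(r.T@(np.array(P)-p));return q[:2]/q[2]
E
python3 - <<'E'
from h import *
o=ctrl.get_obs();print({k:np.round(v,3).tolist() for k,v in o.items()},ctrl.grip_depth)
print(R.from_rotvec(o['orientation']).as_matrix().round(3))
for c in ['top','side']:
    d=shot(c,c+'0.png');print(c,np.round(d['xyz']),np.round(cam(d)[1],3).tolist(),np.round(d['camera_matrix'],1).tolist())
    for t in ['swivel_table','probe','probe_block','tape_roll','pencil']:
        print(t,[(np.round(b['rect']).tolist(),round(b['p'],2)) for b in cams.boxes_of(c,t)])
E
```

```text
{'t': 0.0, 'qpos': [-1.36, 0.424, 1.631, -0.0, 1.089, -0.019], 'qvel': [-0.0, -0.0, -0.0, -0.001, 0.002, 0.002], 'joint_torque': [-0.002, -54.462, -27.366, 0.064, 0.023, -0.0], 'ee_pos': [142.255, -608.03, 221.915], 'orientation': [-3.119, -0.36, 0.0], 'ft_force': [0.153, 0.217, -0.552], 'moment': [0.027, -0.006, 0.017], 'grasp_force': 0.0, 'width': 87.793} 18.700000000000003
[[ 0.974  0.228 -0.   ]
 [ 0.228 -0.974  0.001]
 [ 0.    -0.002 -1.   ]]
top [ 275.  208. 1223.] [[-0.369, -0.906, 0.208], [-0.929, 0.36, -0.079], [-0.003, -0.222, -0.975]] [[549.5, 0.0, 316.8], [0.0, 549.5, 242.9], [0.0, 0.0, 1.0]]
swivel_table [([425.0, 190.0, 64.0, 68.0], 0.74)]
probe [([305.0, 241.0, 9.0, 14.0], 0.64)]
probe_block [([226.0, 242.0, 59.0, 36.0], 0.86), ([305.0, 244.0, 64.0, 40.0], 0.74), ([327.0, 305.0, 60.0, 27.0], 0.64), ([188.0, 348.0, 67.0, 29.0], 0.61)]
tape_roll []
pencil [([391.0, 289.0, 54.0, 59.0], 0.74)]
side [ 302. -737.  419.] [[0.969, -0.082, 0.232], [-0.246, -0.334, 0.91], [0.003, -0.939, -0.344]] [[468.8, 0.0, 322.5], [0.0, 468.8, 249.8], [0.0, 0.0, 1.0]]
swivel_table [([389.0, 336.0, 98.0, 98.0], 0.81)]
probe [([332.0, 253.0, 9.0, 34.0], 0.6)]
probe_block [([331.0, 280.0, 27.0, 49.0], 0.92), ([261.0, 283.0, 43.0, 51.0], 0.84), ([254.0, 236.0, 33.0, 36.0], 0.65), ([343.0, 250.0, 28.0, 40.0], 0.62)]
tape_roll [([333.0, 281.0, 29.0, 46.0], 0.39)]
pencil [([260.0, 332.0, 81.0, 30.0], 0.62)]
```

Run:
```python
import cv2
a=cv2.imread('pics/top0.png')[130:400,130:490];b=cv2.imread('pics/side0.png')[190:430,180:480]
cv2.imwrite('pics/c1.png',cv2.resize(a,None,fx=2.2,fy=2.2,interpolation=3))
cv2.imwrite('pics/c2.png',cv2.resize(b,None,fx=2.4,fy=2.4,interpolation=3))
```

```text
(no output)
```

View pics/c1.png

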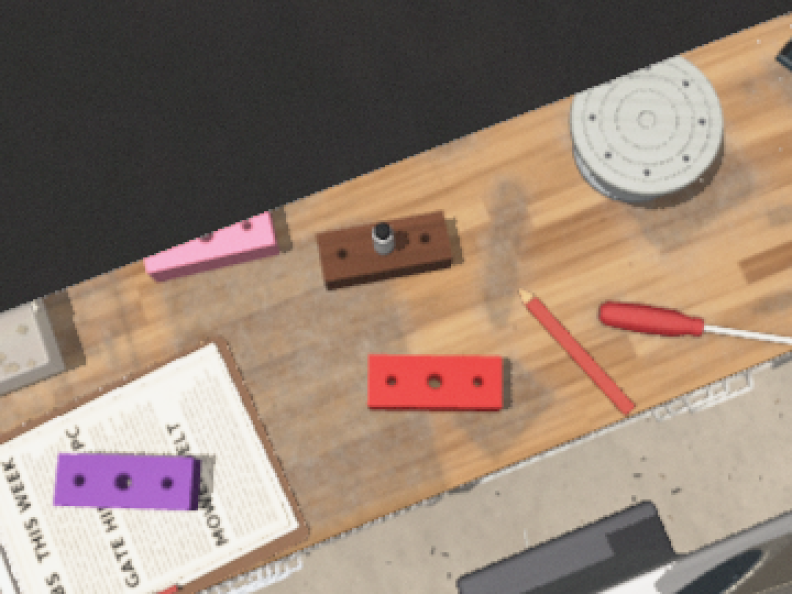

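View pics/c2.png

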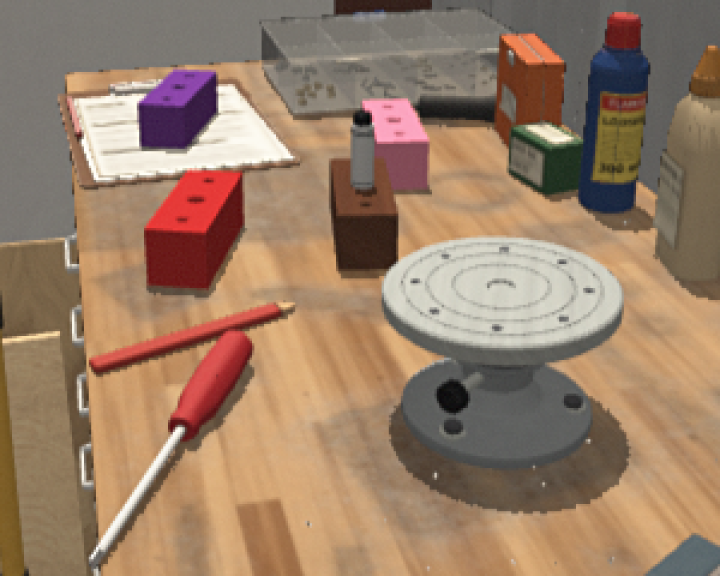

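The wooden (brown) block is at top px (305,244) and side px (331,280). It holds the probe and is the only wood-coloured one. The look-alikes are red at top (327,305), purple at (188,348) and pink at (226,242). The swivel table is at top px (425,190). A black region covers the far side of the top view, so I'll check the whole side view for an overhanging shelf while I measure.

Run:
```python
from h import *
from scipy.optimize import least_squares
D={c:shot(c) for c in ['top','side']}
M={}
for c in D:
    for t in ['probe','swivel_table','probe_block']:
        L=cams.cut_out(c,t)
        for i,b in enumerate(L[:4]):
            m=np.array(b['pixels']);ys,xs=np.nonzero(m)
            if t=='probe_block' and not(abs(xs.mean()-(305 if c=='top' else 331))<12 and abs(ys.mean()-(244 if c=='top' else 280))<12):continue
            M[c,t]=m;print(c,t,round(b['p'],2),xs.min(),xs.max(),ys.min(),ys.max(),m.sum());break
# fit by rendering hulls (IoU smooth-ish): bbox-moment fit using silhouette projections
def cyl(x,y,z0,z1,r):
    a=np.linspace(0,2*np.pi,40);return [(x+r*np.cos(t),y+r*np.sin(t),z) for t in a for z in (z0,z1)]
def sil(d,parts):
    m=np.zeros((1920,2560),np.uint8)
    for P in parts:
        q=np.array([proj(d,p) for p in P]);h=cv2.convexHull(np.round((q+.5)*4).astype(np.int32));cv2.fillConvexPoly(m,h,1)
    return cv2.resize(m.astype(np.float32),(640,480),interpolation=cv2.INTER_AREA)
def box(x,y,a):
    c,s=np.cos(a),np.sin(a);return [(x+c*u-s*v,y+s*u+c*v,z) for u in(-25,25) for v in(-65,65) for z in(0,50)]
from scipy.optimize import minimize
def fit(f,key,x0,step,cs):
    def L(x): return sum(1-np.minimum(s:=sil(D[c],f(x)),M[c,key]).sum()/np.maximum(s,M[c,key]).sum() for c in cs)
    S=np.array([x0]+[np.array(x0)+np.eye(len(x0))[i]*step[i] for i in range(len(x0))])
    r=minimize(L,x0,method='Nelder-Mead',options=dict(initial_simplex=S,maxfev=100,xatol=.1));return r.x.round(2),round(r.fun,3)
pr=lambda x:[cyl(x[0],x[1],50,106,10),cyl(x[0],x[1],106,117,8)]
g=pix2z(D['top'],305,241,84);print('guess',g)
print('probe',fit(pr,'probe',g[:2],[8,8],['top','side']))
g=pix2z(D['top'],305,246,30)
for cs in (['side','top'],['side']):print('block',fit(lambda x:[box(*x)] if 0 else [[*box(*x)]],'probe_block',[g[0],g[1],.6 if 0 else np.arctan2(*(-(pix2z(D['top'],324,238,50)-pix2z(D['top'],285,246,50))[:2]*[1,-1]))],[8,8,.1],cs))
g=pix2z(D['top'],425,190,90)
sw=lambda x:[cyl(x[0],x[1],82+x[2],96+x[2],75),cyl(x[0],x[1],0,12,62),cyl(x[0],x[1],0,82,20)]
print('swivel',g,fit(sw,'swivel_table',[g[0],g[1],0],[8,8,3],['top','side']),fit(sw,'swivel_table',[g[0],g[1],0],[8,8,3],['side']))
cv2.imwrite('pics/full.png',np.hstack([cv2.resize(D[c]['image'][:,:,::-1],(400,300)) for c in D]))
```

```text
top probe 0.63 299 308 231 244 98
top swivel_table 0.82 389 457 157 221 3422
top probe_block 0.65 274 334 226 260 1459
side probe 0.77 326 335 237 267 261
side swivel_table 0.93 339 440 288 385 7282
side probe_block 0.58 317 345 255 302 1102
guess [531.51655462 137.74366917  84.        ]
probe (array([541.32, 137.64]), np.float64(0.433))
block (array([541.47, 138.02,   2.94]), np.float64(0.242))
block (array([541.88, 137.63,   2.94]), np.float64(0.129))
swivel [ 539.66795689 -144.16143968   90.        ] (array([ 555.42, -146.47,   -3.58]), np.float64(0.174)) (array([ 555.88, -145.93,   -3.83]), np.float64(0.041))
```

View pics/full.png

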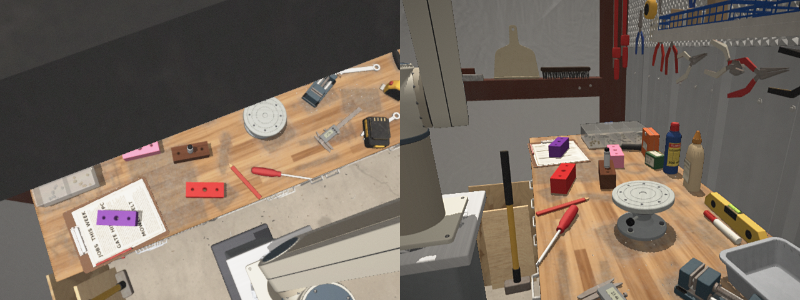

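The black area in the top view is a shelf or overhang well above the bench, so I will keep the arm low. First move goes to above the wooden block for a close look.

Request:
move_arm(steps=[[[0.86, -0.97, 0], 0, 0], [[0.86, -0.97, 0], 0, 0], [[0.86, -0.97, 0], 0, 0], [[0.86, -0.97, 0], 0, 0], [[0.86, -0.97, 0], 0, 0], [[0.86, -0.97, 0], 0, 0], [[0.86, -0.97, 0], 0, 0], [[0.86, -0.97, 0], 0, 0], [[0.86, -0.97, 0], 0, 0], [[0.86, -0.97, 0], 0, 0], [[0.86, -0.97, 0], 0, 0], [[0.86, -0.97, 0], 0, 0], [[0.86, -0.97, 0], 0, 0], [[0.86, -0.97, 0], 0, 0], [[0.86, -0.97, 0], 0, 0], [[0.86, -0.97, 0], 0, 0], [[0.86, -0.97, 0], 0, 0], [[0.86, -0.97, 0], 0, 0], [[0.86, -0.97, 0], 0, 0], [[0.86, -0.97, 0], 0, 0]])

```text
t: 2.67
ee_pos: [451.2, -36.7, 222.9]
orientation: [3.121, 0.36, 0.001]
ft_force: [0.3, -0.4, 1.0]
width: 87.9
grasp_force: 0.0
```

Run:
```python
from h import *
o=ctrl.get_obs();print(o['t'],np.round(o['ee_pos'],1),np.round(o['qpos'],2),R.from_rotvec(o['orientation']).as_matrix().round(3))
d=shot('wrist');print(np.round(d['mount'],3).tolist(),np.round(d['camera_matrix'],1).tolist())
for P in ([541,138,100],[555,-146,92]):print(proj(d,P,o))
for t in ['probe','probe_block','swivel_table']:print(t,[(np.round(b['rect']).tolist(),round(b['p'],2)) for b in cams.boxes_of('wrist',t)])
```

```text
2.6667 [451.2 -36.7 222.9] [-0.11  0.17  2.   -0.    0.98  1.23] [[ 0.974  0.228  0.001]
 [ 0.228 -0.974 -0.   ]
 [ 0.001  0.    -1.   ]]
[[-0.001, -0.959, -0.284, 78.431], [1.0, -0.001, -0.0, 0.87], [-0.0, -0.284, 0.959, -161.437], [0.0, 0.0, 0.0, 1.0]] [[362.2, 0.0, 318.2], [0.0, 362.2, 240.3], [0.0, 0.0, 1.0]]
[107.50605949  62.17768258]
[484.60979645 136.24818535]
probe [([122.0, 66.0, 62.0, 44.0], 0.91)]
probe_block [([153.0, 76.0, 175.0, 124.0], 0.87), ([134.0, 226.0, 162.0, 122.0], 0.68), ([60.0, 4.0, 18.0, 6.0], 0.62)]
swivel_table [([487.0, 131.0, 197.0, 204.0], 0.77)]
```

Request:
move_arm(steps=[[[0.85, -1, 0], 0, 0], [[0.85, -1, 0], 0, 0], [[0.85, -1, 0], 0, 0], [[0.85, -1, 0], 0, 0], [[0.85, -1, 0], 0, 0], [[0.85, -1, 0], 0, 0], [[0, 0, 0], 0, 0], [[0, 0, 0], 0, 0]])

```text
t: 3.53
ee_pos: [540.7, 136.4, 222.4]
orientation: [3.12, 0.361, -0.001]
ft_force: [-0.3, 0.6, 0.6]
width: 87.9
grasp_force: 0.0
```

Run:
```python
from h import *
o=ctrl.get_obs();print(o['t'],np.round(o['ee_pos'],1),np.round(o['qpos'],2))
d=shot('wrist','w1.png')
cv2.imwrite('pics/w1c.png',cv2.resize(d['image'][:,:,::-1],(640,480)))
print(proj(d,[541,138,117],o),proj(d,[541,138,50],o))
b=cams.cut_out('wrist','probe')[0];m=np.array(b['pixels']).astype(np.uint8)
def cyl(x,y,z0,z1,r):
    return np.array([proj(d,(x+r*np.cos(t),y+r*np.sin(t),z),o) for t in np.linspace(0,6.28,40) for z in (z0,z1)])
def sil(x):
    s=np.zeros((1920,2560),np.uint8)
    for a in ((50,106,10),(106,117,8)):cv2.fillConvexPoly(s,cv2.convexHull(np.round((cyl(*x,*a)+.5)*4).astype(np.int32)),1)
    return cv2.resize(s.astype(np.float32),(640,480),interpolation=cv2.INTER_AREA)
from scipy.optimize import minimize
L=lambda x:1-np.minimum(s:=sil(x),m).sum()/np.maximum(s,m).sum()
r=minimize(L,[541,138],method='Nelder-Mead',options=dict(initial_simplex=[[541,138],[535,138],[541,144]]));print(r.x,r.fun,b['rect'])
```

```text
3.5333 [540.7 136.4 222.4] [ 0.23  0.33  1.78 -0.    1.04  1.57]
[315.09982464 238.8114401 ] [315.66166156 218.93518983]
[541.24205803 135.58281687] 0.06122910976409912 [317.7, 228.2, 23.2, 41.1]
```

View pics/w1c.png

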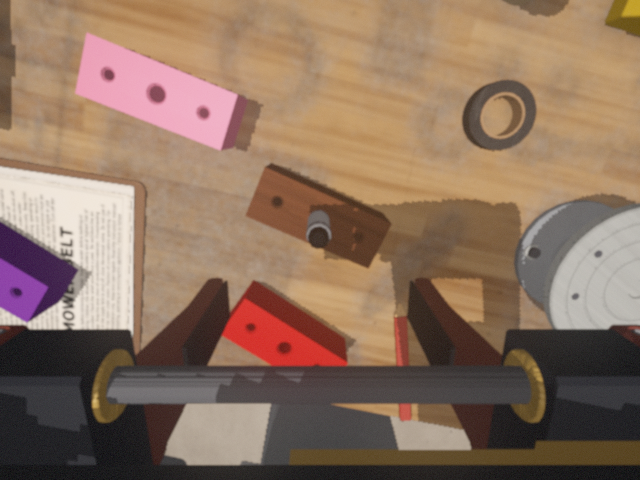

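The wrist picture shows the brown wooden block at (318,215) with the probe's cap at (318,237). Pink, red and purple are the decoys. Descending and gripping.

Request:
move_arm(steps=[[[0, 0.04, 0.8], 0, 0], [[0, 0, 0.8], 0, 0], [[0, 0, 0.8], 0, 0], [[0, 0, 0.8], 0, 0], [[0, 0, 0.8], 0, 0], [[0, 0, 0.8], 0, 0], [[0, 0, 0.8], 0, 0], [[0, 0, 0.5], 0, 0], [[0, 0, 0.4], 0, 0], [[0, 0, 0], 0, 0], [[0, 0, 0], 0, 0]])

```text
t: 4.55
ee_pos: [540.8, 135.2, 60.3]
orientation: [3.121, 0.359, -0.001]
ft_force: [-0.0, -0.4, 0.8]
width: 87.7
grasp_force: 0.0
```

Request:
move_arm(steps=[[[0, 0, 0], 0, 0.5], [[0, 0, 0], 0, 0.7], [[0, 0, 0], 0, 0.75], [[0, 0, 0], 0, 0.8], [[0, 0, 0], 0, 0.85], [[0, 0, 0], 0, 1], [[0, 0, 0], 0, 1], [[0, 0, 0], 0, 1], [[0, 0, 0], 0, 1], [[0, 0, 0], 0, 1]])

```text
t: 5.38
ee_pos: [540.8, 135.8, 60.1]
orientation: [-3.121, -0.36, 0.0]
ft_force: [0.0, 0.0, -0.3]
width: 24.8
grasp_force: 0.0
```

Run:
```python
from h import *
o=ctrl.get_obs();print({k:np.round(v,3).tolist() for k,v in o.items()})
```

```text
{'t': 5.383, 'qpos': [0.225, 0.564, 1.87, 0.0, 0.709, 1.566], 'qvel': [0.0, -0.0, 0.001, 0.0, -0.0, -0.0], 'joint_torque': [0.008, -53.17, -17.953, 0.01, -0.072, 0.0], 'ee_pos': [540.784, 135.8, 60.125], 'orientation': [-3.121, -0.36, 0.0], 'ft_force': [0.036, 0.036, -0.288], 'moment': [-0.025, 0.004, -0.056], 'grasp_force': 0.0, 'width': 24.834}
```

Request:
move_arm(steps=[[[0, 0, 0], 0, 1], [[0, 0, 0], 0, 1], [[0, 0, 0], 0, 1], [[0, 0, 0], 0, 1]])

```text
t: 5.72
ee_pos: [540.8, 135.8, 60.2]
orientation: [-3.121, -0.36, 0.0]
ft_force: [-1.0, -0.2, -0.1]
width: 19.0
grasp_force: 30.0
```

Run:
```python
from h import *
o=ctrl.get_obs();print(o['width'],o['grasp_force'],np.round(o['ee_pos'],2),np.round(o['ft_force'],2),np.round(o['moment'],2))
```

```text
18.995612607863478 29.998644590377808 [540.81 135.78  60.16] [-0.98 -0.21 -0.11] [ 0.03  0.01 -0.06]
```

Gripped, pads at 19 mm and 30 N. Lifting 120 mm and carrying the probe over the table.

Request:
move_arm(steps=[[[0, 0, -0.4], 0, 1], [[0, 0, -0.6], 0, 1], [[0, 0, -0.8], 0, 1], [[0, 0, -0.8], 0, 1], [[0, 0, -0.8], 0, 1], [[0, 0, -0.8], 0, 1], [[0, 0, -0.6], 0, 1], [[-0.1, 0.4, 0], 0, 1], [[-0.16, 0.9, 0], 0, 1], [[-0.16, 0.9, 0], 0, 1], [[-0.16, 0.9, 0], 0, 1], [[-0.16, 0.9, 0], 0, 1], [[-0.16, 0.9, 0], 0, 1], [[-0.16, 0.9, 0], 0, 1], [[-0.16, 0.9, 0], 0, 1], [[-0.16, 0.9, 0], 0, 1], [[-0.16, 0.9, 0], 0, 1], [[-0.16, 0.9, 0], 0, 1], [[-0.16, 0.9, 0], 0, 1], [[-0.16, 0.9, 0], 0, 1]])

```text
t: 7.38
ee_pos: [554.4, -150.0, 179.4]
orientation: [-3.12, -0.36, 0.002]
ft_force: [0.2, 0.7, -2.3]
width: 19.3
grasp_force: 30.0
```

Request:
move_arm(steps=[[[0, -0.1, 0], 0, 1], [[0, 0, 0], 0, 1], [[0, 0, 0], 0, 1], [[0, 0, 0], 0, 1]])

```text
t: 7.72
ee_pos: [554.3, -145.3, 179.8]
orientation: [-3.12, -0.361, 0.001]
ft_force: [-1.0, -0.4, -1.2]
width: 19.7
grasp_force: 30.0
```

```bash
cat >> h.py <<'E'
def avg(n=6):
    L=[]
    for i in range(n):
        L.append(ctrl.get_obs())
        if i<n-1: cams.get_image('wrist')
    return {k:np.mean([l[k] for l in L],0) for k in('ee_pos','ft_force','moment')},np.std([l['ee_pos'] for l in L],0),np.std([l['ft_force'] for l in L],0),L[-1]['t'],L[-1]
E
python3 - <<'E'
from h import *
a,s,f,t,o=avg(5);print(t,{k:v.round(2) for k,v in a.items()},s.round(3),f.round(2),o['grasp_force'],o['width'])
d=shot('wrist','w2.png')
b=cams.cut_out('wrist','swivel_table')[0];m=np.array(b['pixels']).astype(np.uint8);print(b['p'],b['rect'])
from scipy.optimize import minimize
o['ee_pos']=a['ee_pos']
ys,xs=np.nonzero(m);
def sil(x):
    s=np.zeros((480,640),np.uint8)
    for z,r in ((93,75),(79,75),(12,62),(0,62)):
        q=np.array([proj(d,(x[0]+r*np.cos(t),x[1]+r*np.sin(t),z),o) for t in np.linspace(0,6.28,60)])
        cv2.fillConvexPoly(s,np.round(q).astype(np.int32),1)
    return s
rows=np.arange(480)[:,None]
w=(rows<300)
L=lambda x:(np.abs(sil(x).astype(int)-m)*w).sum()
r=minimize(L,[555,-146],method='Nelder-Mead',options=dict(initial_simplex=[[555,-146],[549,-146],[555,-140]]));print(r.x,r.fun,m.sum())
im=d['image'][:,:,::-1].copy()
for z,rr,c in((93,75,(0,0,255)),(93,2,(0,255,0))):
    q=np.array([proj(d,(r.x[0]+rr*np.cos(t),r.x[1]+rr*np.sin(t),z),o) for t in np.linspace(0,6.28,60)])
    cv2.polylines(im,[np.round(q).astype(np.int32)],True,c,1)
cv2.imwrite('pics/w2f.png',im)
E
```

```text
7.9167 {'ee_pos': array([ 554.63, -145.22,  180.01]), 'ft_force': array([ 0.1 , -0.06, -0.89]), 'moment': array([-0.  , -0.01, -0.01])} [0.188 0.062 0.139] [0.6  0.44 0.42] 29.99842017889023 19.912337505951964
0.56 [320.9, 232.4, 209.9, 189.7]
[ 553.56358136 -149.05931497] 2194.0 26765
```

View pics/w2f.png

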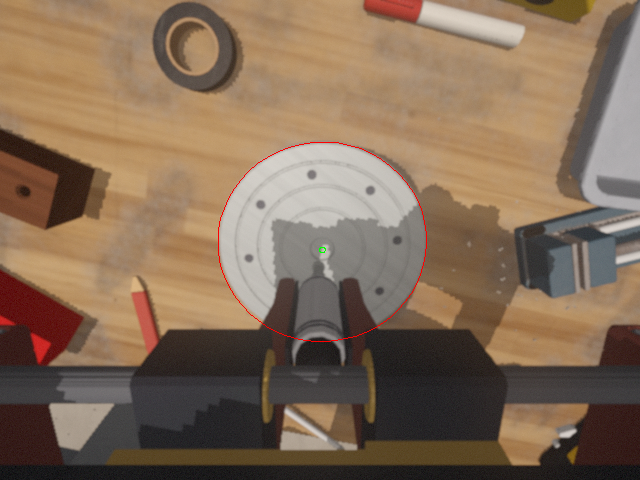

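The wrist view fits the face with its centre at px (322,250), or (553.6,-149.1). The side view gave (555.9,-146), so I take about (554.3,-148). The screw holes are near image angles 3°+45k, so I will touch between them. First feels are at r≈22 mm, where the joint can't turn easily.

Request:
move_arm(steps=[[[0.34, 0.9, 0], 0, 1], [[0, 0, 0.5], 0, 1], [[0, 0, 0.5], 0, 1], [[0, 0, 0.16], 0, 1], [[0, 0, 0.05], 0, 1], [[0, 0, 0.05], 0, 1], [[0, 0, 0], 0, 1], [[0, 0, 0], 0, 1]])

```text
t: 8.68
ee_pos: [568.3, -165.7, 148.9]
orientation: [3.121, 0.361, 0.0]
ft_force: [-0.2, 0.7, -1.0]
width: 19.5
grasp_force: 30.0
```

```bash
cat > r.py <<'E'
from h import *
import sys
a,s,f,t,o=avg(int(sys.argv[1]) if len(sys.argv)>1 else 6)
C=np.array([554.3,-148.]);X=np.array([.974,.228]);Y=np.array([.228,-.974])
e=a['ee_pos'];print('t %.2f'%t,'tip',e.round(2)-[0,0,50.16],'tool rel C',np.round([(e[:2]-C)@X,(e[:2]-C)@Y],1),'F',a['ft_force'].round(2),'M',a['moment'].round(2),'w',o['width'],np.round(R.from_rotvec(o['orientation']).as_matrix()[2,:2],4))
E
python3 r.py
```

```text
t 8.93 tip [ 568.45 -165.86   98.93] tool rel C [ 9.7 20.6] F [ 0.2   0.11 -1.08] M [-0.   -0.02  0.01] w 19.2577391059406 [0.0006 0.0004]
```

Request:
move_arm(steps=[[[0, 0, 0.05], 0, 1], [[0, 0, 0.03], 0, 1], [[0, 0, 0], 0, 1]])

```text
t: 9.18
ee_pos: [568.2, -165.9, 146.5]
orientation: [-3.121, -0.36, 0.0]
ft_force: [-0.2, 0.9, -1.7]
width: 19.9
grasp_force: 30.0
```

Request:
move_arm(steps=[[[0, 0, 0.04], 0, 1], [[0, 0, 0], 0, 1]])

```text
t: 9.35
ee_pos: [568.1, -165.9, 145.5]
orientation: [-3.121, -0.36, 0.0]
ft_force: [0.2, -0.2, -1.5]
width: 19.6
grasp_force: 30.0
```

Tip at 95.4, no contact yet.

Request:
move_arm(steps=[[[0, 0, 0.04], 0, 1], [[0, 0, 0], 0, 1]])

```text
t: 9.52
ee_pos: [568.2, -165.9, 144.5]
orientation: [-3.121, -0.36, 0.0]
ft_force: [-0.1, 0.5, -1.1]
width: 19.5
grasp_force: 30.0
```

Request:
move_arm(steps=[[[0, 0, 0.03], 0, 1], [[0, 0, 0], 0, 1]])

```text
t: 9.68
ee_pos: [568.2, -165.9, 143.8]
orientation: [-3.121, -0.36, 0.0]
ft_force: [-0.2, 0.7, -1.3]
width: 19.7
grasp_force: 30.0
```

Request:
move_arm(steps=[[[0, 0, 0.03], 0, 1], [[0, 0, 0], 0, 1]])

```text
t: 9.85
ee_pos: [568.4, -166.0, 143.3]
orientation: [3.121, 0.36, 0.0]
ft_force: [-0.4, -0.1, 1.2]
width: 19.1
grasp_force: 30.0
```

Request:
move_arm(steps=[[[0, 0, 0.03], 0, 1], [[0, 0, 0], 0, 1]])

```text
t: 10.02
ee_pos: [568.6, -166.0, 143.0]
orientation: [3.121, 0.36, 0.001]
ft_force: [-0.8, 0.4, 4.9]
width: 19.4
grasp_force: 30.0
```

```bash
python3 r.py
```

```text
t 10.27 tip [ 568.53 -166.02   92.83] tool rel C [ 9.8 20.8] F [-1.2   0.11  5.09] M [ 0.06  0.31 -0.01] w 19.608528478782755 [0.0006 0.0004]
```

Request:
move_arm(steps=[[[0, 0, -0.12], 0, 1], [[0.2, -0.61, 0], 0, 1], [[0.2, -0.6, 0], 0, 1], [[0, 0, 0.04], 0, 1], [[0, 0, 0], 0, 1], [[0, 0, 0], 0, 1]])

```text
t: 10.77
ee_pos: [571.0, -134.4, 144.2]
orientation: [3.121, 0.361, -0.001]
ft_force: [-0.2, 0.5, -0.2]
width: 19.6
grasp_force: 30.0
```

Request:
move_arm(steps=[[[0, 0, 0.02], 0, 1], [[0, 0, 0], 0, 1]])

```text
t: 10.93
ee_pos: [571.0, -134.7, 143.8]
orientation: [3.121, 0.359, -0.0]
ft_force: [-0.6, -0.4, -1.3]
width: 19.5
grasp_force: 30.0
```

Request:
move_arm(steps=[[[0, 0, 0.02], 0, 1], [[0, 0, 0], 0, 1]])

```text
t: 11.1
ee_pos: [571.1, -134.6, 143.4]
orientation: [3.121, 0.359, 0.0]
ft_force: [0.6, -0.4, -0.7]
width: 19.4
grasp_force: 30.0
```

Request:
move_arm(steps=[[[0, 0, 0.03], 0, 1], [[0, 0, 0], 0, 1]])

```text
t: 11.27
ee_pos: [571.3, -134.5, 143.0]
orientation: [3.121, 0.36, 0.001]
ft_force: [-2.0, -0.5, 2.3]
width: 19.3
grasp_force: 30.0
```

Request:
move_arm(steps=[[[0, 0, 0.03], 0, 1], [[0, 0, 0], 0, 1]])

```text
t: 11.43
ee_pos: [571.5, -134.4, 142.6]
orientation: [3.12, 0.36, 0.001]
ft_force: [-1.6, -0.9, 5.8]
width: 19.5
grasp_force: 30.0
```

```bash
python3 r.py
```

```text
t 11.68 tip [ 571.44 -134.41   92.49] tool rel C [19.8 -9.3] F [-1.38 -0.84  6.26] M [-0.15  0.36  0.  ] w 20.031864408856446 [0.0007 0.0007]
```

Request:
move_arm(steps=[[[0, 0, -0.16], 0, 1], [[-0.6, -0.21, 0], 0, 1], [[-0.57, -0.21, 0], 0, 1], [[0, 0, 0.06], 0, 1], [[0, 0, 0], 0, 1], [[0, 0, 0], 0, 1]])

```text
t: 12.18
ee_pos: [541.0, -130.7, 144.6]
orientation: [3.121, 0.36, 0.001]
ft_force: [0.3, 0.6, -1.4]
width: 19.6
grasp_force: 30.0
```

Request:
move_arm(steps=[[[0, 0, 0.02], 0, 1], [[0, 0, 0], 0, 1]])

```text
t: 12.35
ee_pos: [541.0, -130.7, 143.9]
orientation: [3.121, 0.36, 0.001]
ft_force: [-0.5, 0.1, -1.0]
width: 19.5
grasp_force: 30.0
```

Request:
move_arm(steps=[[[0, 0, 0.02], 0, 1], [[0, 0, 0], 0, 1]])

```text
t: 12.52
ee_pos: [540.5, -130.6, 143.3]
orientation: [-3.121, -0.36, 0.0]
ft_force: [-0.1, 0.0, -1.8]
width: 19.8
grasp_force: 30.0
```

Request:
move_arm(steps=[[[0, 0, 0.03], 0, 1], [[0, 0, 0], 0, 1]])

```text
t: 12.68
ee_pos: [540.2, -130.6, 142.5]
orientation: [-3.121, -0.36, 0.0]
ft_force: [-0.4, 0.7, -1.0]
width: 19.4
grasp_force: 30.0
```

Request:
move_arm(steps=[[[0, 0, 0.03], 0, 1], [[0, 0, 0], 0, 1]])

```text
t: 12.85
ee_pos: [540.3, -130.6, 142.1]
orientation: [3.121, 0.36, 0.0]
ft_force: [-0.8, 0.1, 1.6]
width: 19.7
grasp_force: 30.0
```

```bash
python3 r.py
```

```text
t 13.10 tip [ 540.32 -130.62   91.93] tool rel C [ -9.7 -20.1] F [-0.38  0.41  1.37] M [0.05 0.13 0.  ] w 19.385283610151056 [0.0003 0.0001]
```

Request:
move_arm(steps=[[[0, 0, 0.03], 0, 1], [[0, 0, 0], 0, 1]])

```text
t: 13.27
ee_pos: [540.5, -130.6, 141.7]
orientation: [3.121, 0.36, 0.001]
ft_force: [-0.7, 0.4, 6.6]
width: 19.2
grasp_force: 30.0
```

```bash
python3 r.py
```

```text
t 13.52 tip [ 540.42 -130.59   91.54] tool rel C [ -9.5 -20.1] F [-1.72  0.81  6.16] M [ 0.2   0.38 -0.01] w 19.48792257579218 [0.0004 0.0001]
```

Plane fit: tilt 0.031 rad, high side toward tool direction (0.84, 0.54), which is image angle 57°. Level reads about 92.2 at 5 N. Next I feel the high spot at r=58, where I expect about 94.0.

Request:
move_arm(steps=[[[0, 0, -0.24], 0, 1], [[0.78, 0.69, 0], 0, 1], [[0.77, 0.69, 0], 0, 1], [[0.77, 0.69, 0], 0, 1], [[0, 0, 0.08], 0, 1], [[0, 0, 0], 0, 1], [[0, 0, 0], 0, 1]])

```text
t: 14.1
ee_pos: [607.7, -167.6, 144.8]
orientation: [-3.12, -0.36, 0.002]
ft_force: [1.0, 0.0, -0.0]
width: 19.4
grasp_force: 30.0
```

```bash
python3 r.py 4
```

```text
t 14.25 tip [ 607.46 -167.35   94.75] tool rel C [47.4 31. ] F [ 0.38 -0.17 -0.56] M [-0.02 -0.    0.03] w 19.498861652594837 [-0.0011 -0.0007]
```

Request:
move_arm(steps=[[[0, 0, 0.02], 0, 1], [[0, 0, 0], 0, 1]])

```text
t: 14.42
ee_pos: [607.8, -167.4, 144.7]
orientation: [-3.12, -0.36, 0.001]
ft_force: [0.3, -0.4, -0.3]
width: 19.6
grasp_force: 30.0
```

```bash
python3 r.py 4
```

```text
t 14.57 tip [ 608.05 -167.5    94.58] tool rel C [47.9 31.2] F [0.04 0.32 0.06] M [ 0.03  0.09 -0.04] w 19.71960003290666 [-0.0002 -0.0001]
```

Contact is where predicted. Pressing the high side down in watched steps.

Request:
move_arm(steps=[[[0, 0, 0.02], 0, 1], [[0, 0, 0.02], 0, 1], [[0, 0, 0.02], 0, 1], [[0, 0, 0], 0, 1]])

```text
t: 14.9
ee_pos: [608.7, -167.8, 143.7]
orientation: [3.121, 0.36, 0.001]
ft_force: [-1.3, 0.4, 4.6]
width: 19.6
grasp_force: 30.0
```

Request:
move_arm(steps=[[[0, 0, 0.02], 0, 1], [[0, 0, 0], 0, 1]])

```text
t: 15.07
ee_pos: [608.9, -167.9, 143.4]
orientation: [3.121, 0.36, 0.001]
ft_force: [-1.6, 1.0, 6.1]
width: 19.5
grasp_force: 30.0
```

```bash
python3 r.py 3
```

```text
t 15.17 tip [ 608.86 -167.86   93.25] tool rel C [48.6 31.8] F [-1.6   0.95  6.41] M [ 0.2   0.42 -0.  ] w 19.326656988684203 [0.0008 0.0004]
```

Request:
move_arm(steps=[[[0, 0, 0.02], 0, 1], [[0, 0, 0.02], 0, 1], [[0, 0, 0], 0, 1]])

```text
t: 15.42
ee_pos: [609.1, -168.0, 142.9]
orientation: [3.12, 0.36, 0.002]
ft_force: [-2.1, 1.6, 9.5]
width: 19.3
grasp_force: 30.0
```

Request:
move_arm(steps=[[[0, 0, 0.02], 0, 1], [[0, 0, 0], 0, 1]])

```text
t: 15.58
ee_pos: [609.2, -168.0, 142.6]
orientation: [3.12, 0.36, 0.003]
ft_force: [-2.4, 2.0, 10.9]
width: 19.4
grasp_force: 30.0
```

Request:
move_arm(steps=[[[0, 0, 0.02], 0, 1], [[0, 0, 0], 0, 1]])

```text
t: 15.75
ee_pos: [609.4, -168.0, 142.3]
orientation: [3.12, 0.36, 0.003]
ft_force: [-2.0, 1.5, 11.8]
width: 19.3
grasp_force: 30.0
```

```bash
python3 r.py 3
```

```text
t 15.85 tip [ 609.38 -168.02   92.15] tool rel C [49.1 32.1] F [-2.19  1.35 11.23] M [0.27 0.58 0.01] w 19.50285657774308 [0.0019 0.001 ]
```

Request:
move_arm(steps=[[[0, 0, 0.02], 0, 1], [[0, 0, 0.02], 0, 1], [[0, 0, 0], 0, 1]])

```text
t: 16.1
ee_pos: [609.7, -168.2, 141.5]
orientation: [3.12, 0.36, 0.004]
ft_force: [-1.1, 0.6, 12.3]
width: 19.6
grasp_force: 30.0
```

Request:
move_arm(steps=[[[0, 0, 0.02], 0, 1], [[0, 0, 0], 0, 1]])

```text
t: 16.27
ee_pos: [609.9, -168.2, 141.1]
orientation: [3.12, 0.36, 0.005]
ft_force: [-1.4, -0.2, 12.2]
width: 19.8
grasp_force: 30.0
```

```bash
python3 r.py 3
```

```text
t 16.37 tip [ 609.86 -168.24   90.93] tool rel C [49.5 32.4] F [-1.9   0.36 11.86] M [0.15 0.36 0.01] w 19.29491351490939 [0.0029 0.0017]
```

Request:
move_arm(steps=[[[0, 0, -0.04], 0, 1], [[0, 0, 0], 0, 1]])

```text
t: 16.53
ee_pos: [609.6, -168.2, 141.7]
orientation: [3.12, 0.36, 0.004]
ft_force: [-0.9, 0.4, 8.2]
width: 19.6
grasp_force: 30.0
```

```bash
python3 r.py 3
```

```text
t 16.63 tip [ 609.61 -168.17   91.47] tool rel C [49.3 32.3] F [-1.41  0.2   8.09] M [0.07 0.25 0.  ] w 19.33199023966937 [0.0025 0.0014]
```

Request:
move_arm(steps=[[[0, 0, -0.02], 0, 1], [[0, 0, 0], 0, 1]])

```text
t: 16.8
ee_pos: [609.5, -168.1, 141.9]
orientation: [3.12, 0.36, 0.004]
ft_force: [-0.7, 0.7, 6.2]
width: 19.8
grasp_force: 30.0
```

```bash
python3 r.py 3
```

```text
t 16.90 tip [ 609.5  -168.14   91.7 ] tool rel C [49.2 32.2] F [-0.78  0.45  6.53] M [0.03 0.18 0.01] w 19.548020921680177 [0.0022 0.0013]
```

Request:
move_arm(steps=[[[0, 0, -0.16], 0, 1], [[-0.8, -0.23, 0], 0, 1], [[-0.78, -0.23, 0], 0, 1], [[0, 0, 0.08], 0, 1], [[0, 0, 0.02], 0, 1], [[0, 0, 0], 0, 1], [[0, 0, 0], 0, 1]])

```text
t: 17.48
ee_pos: [566.0, -165.4, 142.2]
orientation: [-3.12, -0.36, 0.006]
ft_force: [-6.0, 0.8, 7.4]
width: 19.7
grasp_force: 30.0
```

```bash
python3 r.py 3
```

```text
t 17.58 tip [ 566.14 -165.46   92.09] tool rel C [ 7.5 19.7] F [-6.05  0.62  7.16] M [0.12 1.46 0.01] w 19.663270274579805 [-0.0031 -0.0013]
```

Request:
move_arm(steps=[[[0, 0, 0.03], 0, 1], [[0, 0, 0], 0, 1]])

```text
t: 17.75
ee_pos: [566.5, -165.5, 142.0]
orientation: [-3.12, -0.36, 0.005]
ft_force: [-7.1, 0.3, 10.7]
width: 19.6
grasp_force: 30.0
```

Contact came before the arm had settled sideways, so I lift, settle and feel again.

Request:
move_arm(steps=[[[0, 0, -0.12], 0, 1], [[0.09, 0.04, 0], 0, 1], [[0, 0, 0], 0, 1], [[0, 0, 0], 0, 1], [[0, 0, 0.05], 0, 1], [[0, 0, 0.02], 0, 1], [[0, 0, 0], 0, 1]])

```text
t: 18.33
ee_pos: [570.2, -166.1, 142.8]
orientation: [3.121, 0.36, 0.001]
ft_force: [0.2, -0.1, 1.7]
width: 19.5
grasp_force: 30.0
```

```bash
python3 r.py 4
```

```text
t 18.48 tip [ 570.14 -166.13   92.65] tool rel C [11.3 21.3] F [ 0.32 -0.44  1.47] M [-0.04 -0.11  0.03] w 19.361930060671668 [0.0006 0.0003]
```

Request:
move_arm(steps=[[[0, 0, 0.02], 0, 1], [[0, 0, 0], 0, 1]])

```text
t: 18.65
ee_pos: [570.2, -166.2, 142.5]
orientation: [3.121, 0.36, 0.001]
ft_force: [0.6, -0.4, 3.7]
width: 19.4
grasp_force: 30.0
```

```bash
python3 r.py 4
```

```text
t 18.80 tip [ 570.18 -166.18   92.39] tool rel C [11.3 21.3] F [ 0.52 -0.1   4.04] M [-0.04 -0.12  0.  ] w 19.49782262694235 [0.0007 0.0004]
```

The drop of 0.6 mm at r=22 matches a turn of the joint, not grip slip. Feeling the opposite point.

Request:
move_arm(steps=[[[0, 0, -0.16], 0, 1], [[-0.42, -0.83, 0], 0, 1], [[-0.41, -0.83, 0], 0, 1], [[0, 0, 0], 0, 1], [[0, 0, 0], 0, 1], [[0, 0, 0.09], 0, 1], [[0, 0, 0.02], 0, 1], [[0, 0, 0], 0, 1]])

```text
t: 19.47
ee_pos: [540.5, -130.9, 143.1]
orientation: [3.121, 0.36, -0.0]
ft_force: [0.2, -0.2, -0.8]
width: 19.4
grasp_force: 30.0
```

```bash
python3 r.py 3
```

```text
t 19.57 tip [ 540.47 -130.83   93.02] tool rel C [ -9.6 -19.9] F [-0.3   0.11 -0.66] M [-0.01  0.02 -0.01] w 19.35802468601151 [-0.0001 -0.0001]
```

Request:
move_arm(steps=[[[0, 0, 0.02], 0, 1], [[0, 0, 0], 0, 1]])

```text
t: 19.73
ee_pos: [540.3, -130.7, 142.9]
orientation: [3.121, 0.36, 0.0]
ft_force: [0.2, -0.5, 0.3]
width: 19.5
grasp_force: 30.0
```

```bash
python3 r.py 4
```

```text
t 19.88 tip [ 540.3  -130.55   92.76] tool rel C [ -9.7 -20.2] F [ 0.17  0.05 -0.63] M [-0.04 -0.03  0.  ] w 19.51657786967663 [0. 0.]
```

Request:
move_arm(steps=[[[0, 0, 0.02], 0, 1], [[0, 0, 0], 0, 1]])

```text
t: 20.05
ee_pos: [540.3, -130.4, 142.6]
orientation: [3.121, 0.36, 0.0]
ft_force: [0.0, -1.4, 1.7]
width: 19.4
grasp_force: 30.0
```

Request:
move_arm(steps=[[[0, 0, 0.02], 0, 1], [[0, 0, 0], 0, 1]])

```text
t: 20.22
ee_pos: [540.4, -130.4, 142.3]
orientation: [3.121, 0.36, 0.001]
ft_force: [-1.6, 0.3, 3.9]
width: 19.8
grasp_force: 30.0
```

```bash
python3 r.py 5
```

```text
t 20.42 tip [ 540.36 -130.38   92.14] tool rel C [ -9.6 -20.3] F [-1.45  0.24  4.54] M [0.07 0.25 0.01] w 19.393035330932975 [0.0005 0.0002]
```

Nearly level. Now a precise check at four rim points (r=58), same force each.

Request:
move_arm(steps=[[[0, 0, -0.16], 0, 1], [[-0.31, -0.64, 0], 0, 1], [[-0.31, -0.64, 0], 0, 1], [[0, 0, 0], 0, 1], [[0, 0, 0], 0, 1], [[0, 0, 0.1], 0, 1], [[0, 0, 0.03], 0, 1], [[0, 0, 0.02], 0, 1], [[0, 0, 0.02], 0, 1], [[0, 0, 0], 0, 1]])

```text
t: 21.25
ee_pos: [518.4, -103.1, 141.9]
orientation: [3.121, 0.36, 0.001]
ft_force: [0.0, -0.1, 3.2]
width: 19.6
grasp_force: 30.0
```

```bash
python3 r.py 5
```

```text
t 21.45 tip [ 518.33 -103.05   91.79] tool rel C [-24.8 -52. ] F [0.42 0.03 2.65] M [-0.04 -0.09 -0.01] w 19.58127718018518 [0.0009 0.0006]
```

Request:
move_arm(steps=[[[0, 0, -0.16], 0, 1], [[-0.28, 0.77, 0], 0, 1], [[-0.28, 0.77, 0], 0, 1], [[-0.27, 0.77, 0], 0, 1], [[-0.27, 0.77, 0], 0, 1], [[0, 0, 0], 0, 1], [[0, 0, 0], 0, 1], [[0, 0, 0.1], 0, 1], [[0, 0, 0.02], 0, 1], [[0, 0, 0.02], 0, 1], [[0, 0, 0.02], 0, 1], [[0, 0, 0], 0, 1]])

```text
t: 22.45
ee_pos: [508.5, -183.5, 141.9]
orientation: [-3.121, -0.361, 0.001]
ft_force: [-2.2, 0.2, 4.7]
width: 19.7
grasp_force: 30.0
```

```bash
python3 r.py 5
```

```text
t 22.65 tip [ 508.54 -183.63   91.71] tool rel C [-52.7  24.3] F [-1.98  0.04  3.74] M [-0.03  0.41 -0.  ] w 19.313247197362223 [-0.0001 -0.0003]
```

Request:
move_arm(steps=[[[0, 0, -0.16], 0, 1], [[0.78, 0.28, 0], 0, 1], [[0.78, 0.28, 0], 0, 1], [[0.77, 0.28, 0], 0, 1], [[0.77, 0.28, 0], 0, 1], [[0, 0, 0], 0, 1], [[0, 0, 0], 0, 1], [[0, 0, 0.1], 0, 1], [[0, 0, 0.02], 0, 1], [[0, 0, 0.02], 0, 1], [[0, 0, 0.02], 0, 1], [[0, 0, 0], 0, 1]])

```text
t: 23.65
ee_pos: [590.0, -193.6, 142.1]
orientation: [-3.121, -0.36, -0.0]
ft_force: [-1.5, 0.8, 5.4]
width: 19.2
grasp_force: 30.0
```

```bash
python3 r.py 5
```

```text
t 23.85 tip [ 590.15 -193.59   91.92] tool rel C [24.5 52.6] F [-1.1   0.32  4.85] M [0.09 0.3  0.01] w 19.452406216339714 [-0.  0.]
```

Request:
move_arm(steps=[[[0, 0, -0.16], 0, 1], [[0.28, -0.78, 0], 0, 1], [[0.28, -0.78, 0], 0, 1], [[0.28, -0.77, 0], 0, 1], [[0.28, -0.77, 0], 0, 1], [[0, 0, 0], 0, 1], [[0, 0, 0], 0, 1], [[0, 0, 0.1], 0, 1], [[0, 0, 0.02], 0, 1], [[0, 0, 0.02], 0, 1], [[0, 0, 0.02], 0, 1], [[0, 0, 0], 0, 1]])

```text
t: 24.85
ee_pos: [600.4, -112.3, 142.2]
orientation: [3.121, 0.359, 0.002]
ft_force: [-0.1, 1.3, 4.5]
width: 19.6
grasp_force: 30.0
```

```bash
python3 r.py 5
```

```text
t 25.05 tip [ 600.4  -112.23   92.01] tool rel C [ 53.1 -24.3] F [0.06 1.36 4.79] M [ 0.28 -0.07  0.02] w 19.327823894557426 [0.0009 0.0005]
```

Residual tilt is 0.0057 rad, high toward tool angle 70°. Pressing there to about 90.6 under load (springback ~1.47 from the last press).

Request:
move_arm(steps=[[[0, 0, -0.16], 0, 1], [[0.03, 0.88, 0], 0, 1], [[0.03, 0.87, 0], 0, 1], [[0, 0, 0], 0, 1], [[0, 0, 0], 0, 1], [[0, 0, 0.1], 0, 1], [[0, 0, 0.03], 0, 1], [[0, 0, 0.03], 0, 1], [[0, 0, 0.03], 0, 1], [[0, 0, 0.01], 0, 1], [[0, 0, 0], 0, 1]])

```text
t: 25.97
ee_pos: [611.6, -153.6, 141.7]
orientation: [3.12, 0.362, 0.001]
ft_force: [-2.0, -0.9, 8.3]
width: 19.3
grasp_force: 30.0
```

```bash
python3 r.py 3
```

```text
t 26.07 tip [ 611.64 -153.65   91.57] tool rel C [54.6 18.6] F [-2.16 -1.03  7.72] M [-0.23  0.43  0.01] w 19.398785593751462 [0.0006 0.0007]
```

Request:
move_arm(steps=[[[0, 0, 0.01], 0, 1], [[0, 0, 0.01], 0, 1], [[0, 0, 0], 0, 1]])

```text
t: 26.32
ee_pos: [611.8, -153.7, 141.5]
orientation: [3.12, 0.362, 0.001]
ft_force: [-1.6, -0.5, 9.6]
width: 19.2
grasp_force: 30.0
```

```bash
python3 r.py 3
```

```text
t 26.42 tip [ 611.75 -153.69   91.31] tool rel C [54.7 18.6] F [-2.16 -0.86  9.52] M [-0.21  0.45 -0.01] w 19.682330320630093 [0.0008 0.0009]
```

Request:
move_arm(steps=[[[0, 0, 0.02], 0, 1], [[0, 0, 0.01], 0, 1], [[0, 0, 0], 0, 1]])

```text
t: 26.67
ee_pos: [611.9, -153.7, 141.1]
orientation: [3.12, 0.361, 0.002]
ft_force: [-3.0, -0.0, 11.3]
width: 19.7
grasp_force: 30.0
```

```bash
python3 r.py 3
```

```text
t 26.77 tip [ 611.93 -153.74   90.94] tool rel C [54.8 18.7] F [-2.47 -0.2  11.44] M [-0.18  0.58  0.03] w 19.76325674210162 [0.0012 0.0011]
```

Request:
move_arm(steps=[[[0, 0, 0.02], 0, 1], [[0, 0, 0], 0, 1]])

```text
t: 26.93
ee_pos: [612.1, -153.8, 140.7]
orientation: [3.12, 0.362, 0.003]
ft_force: [-2.3, -0.6, 12.2]
width: 19.6
grasp_force: 30.0
```

```bash
python3 r.py 3
```

```text
t 27.03 tip [ 612.07 -153.78   90.61] tool rel C [55.  18.8] F [-2.54 -0.72 11.83] M [-0.16  0.56  0.01] w 19.415005366009595 [0.0015 0.0013]
```

Target reached. Releasing and re-feeling here, then at the other rim points.

Request:
move_arm(steps=[[[0, 0, -0.16], 0, 1], [[0, 0, 0], 0, 1], [[0, 0, 0], 0, 1], [[0, 0, 0.06], 0, 1], [[0, 0, 0.02], 0, 1], [[0, 0, 0.02], 0, 1], [[0, 0, 0], 0, 1]])

```text
t: 27.62
ee_pos: [612.0, -153.7, 141.2]
orientation: [-3.121, -0.36, -0.002]
ft_force: [-2.0, 1.2, 8.9]
width: 19.5
grasp_force: 30.0
```

```bash
python3 r.py 5
```

```text
t 27.82 tip [ 611.99 -153.71   91.09] tool rel C [54.9 18.7] F [-1.53  1.47  8.67] M [0.31 0.31 0.  ] w 19.556590441907407 [0.0011 0.0001]
```

Request:
move_arm(steps=[[[0, 0, -0.16], 0, 1], [[-0.88, -0.31, 0], 0, 1], [[-0.88, -0.31, 0], 0, 1], [[-0.88, -0.31, 0], 0, 1], [[-0.88, -0.31, 0], 0, 1], [[-0.86, -0.31, 0], 0, 1], [[0, 0, 0], 0, 1], [[0, 0, 0], 0, 1], [[0, 0, 0.09], 0, 1], [[0, 0, 0.02], 0, 1], [[0, 0, 0.02], 0, 1], [[0, 0, 0.02], 0, 1], [[0, 0, 0], 0, 1]])

```text
t: 28.9
ee_pos: [496.9, -141.4, 141.2]
orientation: [3.121, 0.361, 0.0]
ft_force: [-3.1, 1.3, 10.4]
width: 19.2
grasp_force: 30.0
```

```bash
python3 r.py 5
```

```text
t 29.10 tip [ 496.9  -141.39   91.08] tool rel C [-54.4 -19.5] F [-3.3   0.49  9.5 ] M [0.15 0.81 0.01] w 19.619175249799195 [0.0002 0.0003]
```

Request:
move_arm(steps=[[[0, 0, -0.16], 0, 1], [[0.74, -0.36, 0], 0, 1], [[0.74, -0.35, 0], 0, 1], [[0.74, -0.35, 0], 0, 1], [[0.73, -0.35, 0], 0, 1], [[0, 0, 0], 0, 1], [[0, 0, 0], 0, 1], [[0, 0, 0.08], 0, 1], [[0, 0, 0.02], 0, 1], [[0, 0, 0.02], 0, 1], [[0, 0, 0.01], 0, 1], [[0, 0, 0], 0, 1]])

```text
t: 30.1
ee_pos: [559.8, -90.3, 142.0]
orientation: [-3.121, -0.359, -0.002]
ft_force: [0.0, 3.2, 4.6]
width: 19.6
grasp_force: 30.0
```

```bash
python3 r.py 5
```

```text
t 30.30 tip [559.78 -90.26  91.92] tool rel C [ 18.5 -55. ] F [-0.12  3.04  5.46] M [ 0.76 -0.01 -0.01] w 19.716574455036053 [ 0.0011 -0.0003]
```

Request:
move_arm(steps=[[[0, 0, -0.16], 0, 1], [[-0.31, 0.88, 0], 0, 1], [[-0.31, 0.88, 0], 0, 1], [[-0.31, 0.88, 0], 0, 1], [[-0.31, 0.87, 0], 0, 1], [[-0.31, 0.87, 0], 0, 1], [[0, 0, 0], 0, 1], [[0, 0, 0], 0, 1], [[0, 0, 0.1], 0, 1], [[0, 0, 0.02], 0, 1], [[0, 0, 0.02], 0, 1], [[0, 0, 0.02], 0, 1], [[0, 0, 0], 0, 1]])

```text
t: 31.38
ee_pos: [547.2, -205.2, 141.9]
orientation: [3.12, 0.362, 0.0]
ft_force: [-3.0, -2.6, 4.3]
width: 20.0
grasp_force: 30.0
```

```bash
python3 r.py 5
```

```text
t 31.58 tip [ 547.15 -205.22   91.74] tool rel C [-20.   54.1] F [-1.69 -1.76  4.96] M [-0.39  0.42  0.01] w 19.671626138453593 [0.0001 0.0005]
```

Nearly level. One more gentle, settled pair at 70°/250° to confirm that direction.

Request:
move_arm(steps=[[[0, 0, -0.16], 0, 1], [[0.75, -0.35, 0], 0, 1], [[0.75, -0.35, 0], 0, 1], [[0.75, -0.35, 0], 0, 1], [[0.74, -0.34, 0], 0, 1], [[0, 0, 0], 0, 1], [[0, 0, 0], 0, 1], [[0, 0, 0], 0, 1], [[0, 0, 0.09], 0, 1], [[0, 0, 0.02], 0, 1], [[0, 0, 0.02], 0, 1], [[0, 0, 0.02], 0, 1], [[0, 0, 0], 0, 1]])

```text
t: 32.67
ee_pos: [611.7, -155.0, 142.1]
orientation: [3.121, 0.359, 0.0]
ft_force: [-1.6, -0.7, 3.9]
width: 19.1
grasp_force: 30.0
```

```bash
python3 r.py 6
```

```text
t 32.92 tip [ 611.79 -154.94   91.86] tool rel C [54.4 19.9] F [-1.48  0.12  4.32] M [-0.02  0.33 -0.01] w 19.81526079341728 [0.0001 0.0003]
```

Request:
move_arm(steps=[[[0, 0, -0.16], 0, 1], [[-0.88, -0.31, 0], 0, 1], [[-0.88, -0.31, 0], 0, 1], [[-0.88, -0.31, 0], 0, 1], [[-0.88, -0.31, 0], 0, 1], [[-0.86, -0.31, 0], 0, 1], [[0, 0, 0], 0, 1], [[0, 0, 0], 0, 1], [[0, 0, 0], 0, 1], [[0, 0, 0.09], 0, 1], [[0, 0, 0.02], 0, 1], [[0, 0, 0.02], 0, 1], [[0, 0, 0.02], 0, 1], [[0, 0, 0], 0, 1]])

```text
t: 34.08
ee_pos: [497.2, -142.1, 142.1]
orientation: [3.12, 0.36, 0.002]
ft_force: [1.0, 0.1, 2.5]
width: 19.8
grasp_force: 30.0
```

```bash
python3 r.py 6
```

```text
t 34.33 tip [ 497.07 -142.05   92.03] tool rel C [-54.4 -18.8] F [1.6  0.05 1.7 ] M [-0.06 -0.31  0.02] w 19.711978520558056 [0.0012 0.0006]
```

Request:
move_arm(steps=[[[0, 0, 0.01], 0, 1], [[0, 0, 0.01], 0, 1], [[0, 0, 0], 0, 1]])

```text
t: 34.58
ee_pos: [496.8, -142.0, 141.7]
orientation: [3.12, 0.36, 0.002]
ft_force: [2.0, -0.4, 4.4]
width: 19.6
grasp_force: 30.0
```

```bash
python3 r.py 6
```

```text
t 34.83 tip [ 496.81 -142.02   91.55] tool rel C [-54.6 -18.9] F [ 2.25 -0.16  4.66] M [-0.07 -0.54 -0.  ] w 19.510011381524333 [0.0007 0.0005]
```

Corrected for side forces, the four rim points agree within about 0.25 mm across 116 mm, so the remaining tilt is about 0.0026 rad, down from 0.031. Level. Returning the probe.

Request:
move_arm(steps=[[[0, 0, -0.3], 0, 1], [[0, 0, -0.6], 0, 1], [[0, 0, -0.6], 0, 1], [[0.2, -0.42, 0], 0, 1], [[0.37, -0.9, 0], 0, 1], [[0.37, -0.9, 0], 0, 1], [[0.37, -0.9, 0], 0, 1], [[0.37, -0.9, 0], 0, 1], [[0.37, -0.9, 0], 0, 1], [[0.37, -0.9, 0], 0, 1], [[0.37, -0.9, 0], 0, 1], [[0.37, -0.9, 0], 0, 1], [[0.37, -0.9, 0], 0, 1], [[0.37, -0.9, 0], 0, 1], [[0.35, -0.9, 0], 0, 1], [[0, -0.1, 0], 0, 1], [[0, 0, 0], 0, 1], [[0, 0, 0], 0, 1], [[0, 0, 0], 0, 1]])

```text
t: 36.42
ee_pos: [539.6, 135.2, 178.3]
orientation: [3.121, 0.359, -0.003]
ft_force: [0.2, 0.5, 0.1]
width: 19.8
grasp_force: 30.0
```

```bash
python3 r.py 3
python3 - <<'E'
from h import *
o=ctrl.get_obs()
d=shot('side');w=shot('wrist')
T=np.array([541.2,136.,0]);e=np.array(o['ee_pos'])
print('ee',e.round(1))
p=proj(d,[541,136,90]).round().astype(int)
c=d['image'][p[1]-50:p[1]+50,p[0]-40:p[0]+40,::-1]
q=w['image'][140:380,200:440,::-1]
cv2.imwrite('pics/r1.png',np.hstack([cv2.resize(c,(400,500),interpolation=2),cv2.resize(q,(400,500),interpolation=2)]))
print(p,'exp tip side',proj(d,e-[0,0,50.2]),'exp cap',proj(d,e+[0,0,57]),'hole',proj(d,[541,136,50]))
print('wrist: exp tip',proj(w,e-[0,0,50.2],o),'hole',proj(w,[541,136,50],o))
E
```

```text
t 36.52 tip [539.9  135.12 128.39] tool rel C [  50.5 -279. ] F [ 0.04 -0.1  -0.69] M [ 0.    0.02 -0.02] w 19.587564461789864 [-0.0008  0.0001]
ee [540.1 135.  178.7]
[331 249] exp tip side [330.42091717 230.95375182] exp cap [330.88939535 178.48094038] hole [330.38217492 266.66648458]
wrist: exp tip [316.87472512 264.6880629 ] hole [316.30325793 230.4222823 ]
```

View pics/r1.png

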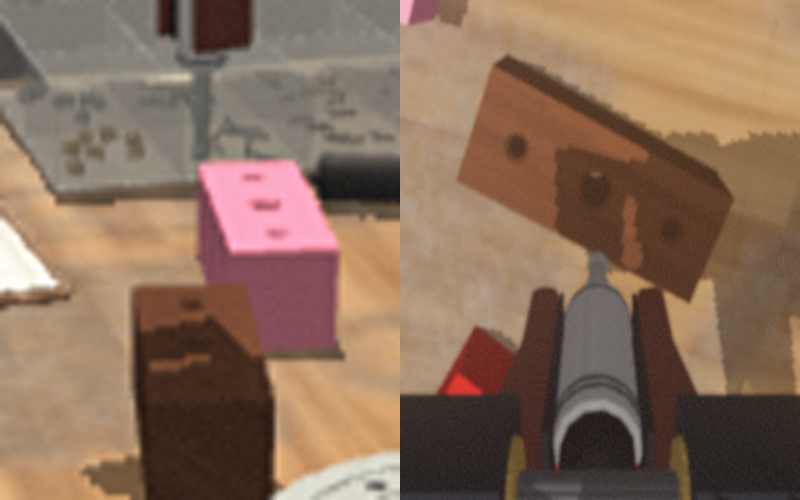

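The side crop shows the tip at px (331,231), where it was expected. The wrist crop shows the tip at (318,262) in line with the hole at (317,230), so the probe still stands straight in the grip. Lowering.

Request:
move_arm(steps=[[[0.05, -0.02, 0.6], 0, 1], [[0, 0, 0.8], 0, 1], [[0, 0, 0.8], 0, 1], [[0, 0, 0.6], 0, 1], [[0, 0, 0.2], 0, 1], [[0, 0, 0], 0, 1], [[0, 0, 0], 0, 1], [[0, 0, 0.2], 0, 1], [[0, 0, 0.2], 0, 1], [[0, 0, 0], 0, 1]])

```text
t: 37.45
ee_pos: [541.5, 136.7, 93.7]
orientation: [3.121, 0.36, -0.0]
ft_force: [-0.6, -0.3, -0.8]
width: 19.7
grasp_force: 30.0
```

```bash
python3 r.py 3
```

```text
t 37.55 tip [541.51 136.7   43.69] tool rel C [  52.5 -280.2] F [ 0.14  0.04 -1.1 ] M [-0.01  0.04 -0.01] w 19.512050517233487 [0. 0.]
```

In the hole and free. Continuing down with a small centring shift.

Request:
move_arm(steps=[[[-0.02, 0.03, 0.2], 0, 1], [[0, 0, 0.3], 0, 1], [[0, 0, 0.3], 0, 1], [[0, 0, 0.3], 0, 1], [[0, 0, 0.15], 0, 1], [[0, 0, 0.03], 0, 1], [[0, 0, 0], 0, 1], [[0, 0, 0], 0, 1]])

```text
t: 38.22
ee_pos: [541.4, 135.9, 61.9]
orientation: [-3.121, -0.36, 0.0]
ft_force: [-0.6, 0.2, -0.7]
width: 19.4
grasp_force: 30.0
```

```bash
python3 r.py 4
```

```text
t 38.37 tip [541.52 135.94  11.95] tool rel C [  52.3 -279.5] F [-0.37  0.34 -0.53] M [ 0.01 -0.02  0.02] w 19.702435436753476 [ 0.0006 -0.    ]
```

Request:
move_arm(steps=[[[0, 0, 0.04], 0, 1], [[0, 0, 0.02], 0, 1], [[0, 0, 0], 0, 1]])

```text
t: 38.62
ee_pos: [541.3, 135.9, 60.5]
orientation: [-3.121, -0.36, -0.0]
ft_force: [0.5, -0.2, -1.3]
width: 19.4
grasp_force: 30.0
```

Request:
move_arm(steps=[[[0, 0, 0.02], 0, 1], [[0, 0, 0], 0, 1]])

```text
t: 38.78
ee_pos: [541.4, 135.9, 60.1]
orientation: [-3.121, -0.36, -0.0]
ft_force: [-0.6, -0.5, 2.0]
width: 19.4
grasp_force: 30.0
```

```bash
python3 r.py 3
```

```text
t 38.88 tip [541.37 135.9    9.97] tool rel C [  52.1 -279.5] F [-0.29  0.23  1.68] M [-0.03  0.16 -0.01] w 19.59010619928051 [0.0002 0.    ]
```

Seated: the body rests on the block, with the tip reading 10.0. Opening and retreating upwards.

Request:
move_arm(steps=[[[0, 0, 0], 0, 0.7], [[0, 0, 0], 0, 0.6], [[0, 0, 0], 0, 0.4], [[0, 0, 0], 0, 0.2], [[0, 0, 0], 0, 0.2], [[0, 0, 0], 0, 0.2], [[0, 0, 0], 0, 0.2], [[0, 0, 0], 0, 0.2], [[0, 0, 0], 0, 0.2], [[0, 0, -0.2], 0, 0.2], [[0, 0, -0.6], 0, 0.2], [[0, 0, -0.9], 0, 0.2], [[0, 0, -0.9], 0, 0.2], [[0, 0, -0.9], 0, 0.2], [[0, 0, -0.9], 0, 0.2], [[0, 0, -0.9], 0, 0.2], [[0, 0, -0.6], 0, 0.2], [[0, 0, 0], 0, 0.2], [[0, 0, 0], 0, 0.2]])

```text
t: 40.47
ee_pos: [541.6, 136.0, 208.2]
orientation: [-3.121, -0.36, -0.003]
ft_force: [-0.6, 0.7, 0.2]
width: 70.1
grasp_force: 0.0
```

Run:
```python
from h import *
o=ctrl.get_obs();print(o['t'],np.round(o['ee_pos'],1),o['width'])
d=shot('side');w=shot('wrist')
p=proj(d,[541,136,90]).round().astype(int)
cv2.imwrite('pics/r2.png',np.hstack([cv2.resize(d['image'][p[1]-50:p[1]+150,p[0]-60:p[0]+140,::-1],(400,400),interpolation=2),cv2.resize(w['image'][100:340,200:440,::-1],(400,400),interpolation=2)]))
print('side cap top exp',proj(d,[541,136,117]),'wrist',proj(w,[541,136,117],o))
print([b['rect'] for b in cams.boxes_of('side','probe')])
```

```text
40.4667 [541.6 136.  208.2] 70.05623464227646
side cap top exp [330.6611687  236.17540279] wrist [316.83533102 246.24812654]
[[328.9, 250.5, 10.8, 32.8]]
```

View pics/r2.png

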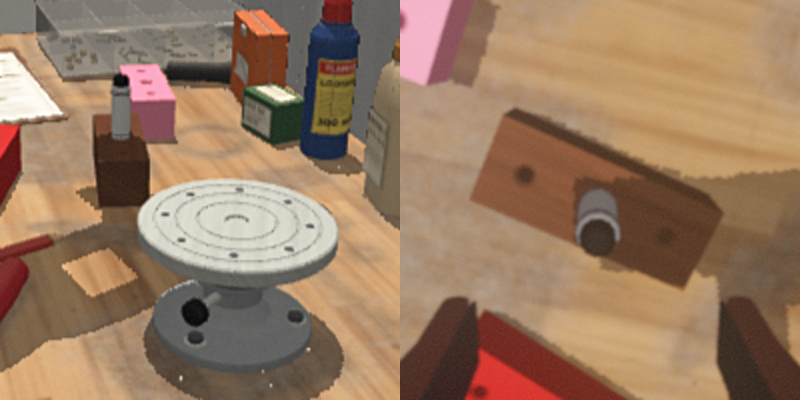

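The side crop shows the probe standing upright in the wooden block's middle hole at crop (121,105), body resting on the top. In the wrist crop its cap is at (598,238). The gripper is clear. Handing in.

```bash
python3 -c "
from workcell import ctrl
print(ctrl.close_job())"
```

```text
the job is handed in; nothing more can be done
None
```

I pressed the swivel table's face from about 0.031 rad of tilt to roughly 0.003 rad, put the probe back upright and fully home in its hole, and handed the job in at about 40 s.

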